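# Lock the microscope foot with the long socket key

### The arm

A 6-joint arm with a two-finger parallel gripper is mounted at the origin on the work surface. World frame = base frame: x ahead of the robot, y to its left, z up, the work surface at z = 0. Lengths are in mm, angles in rad, forces in N, time in s.
With the tool pointing down it reaches from about 350 to 875 mm from the base axis. Payload 4.2 kg.
Tool frame: the origin (TCP) lies at the very end of the fingers, on their centre line; the grasp point (between the pads) lies 19 mm behind it; y points along the fingers, z is the direction in which the jaws open and shut, and the axes are right-handed (so a half turn about y gives the same grasp; the last joint's range is limited). The gripper opens to 85 mm and grips with 20 to 120 N. Pads are 22 mm wide; open, the fingers measure 114 mm over their backs; the gripper's body (76 mm by 85 mm) begins 54 mm behind the grasp point. The pads swing forward as they close: fully open they stand 13 mm farther back than shut.
Start: joints at [1.514, 0.385, 0.008, 0, -1.194, -0.259], TCP at [194.078, 594.082, 231.312] pointing down, gripper open.
Joint ranges: [-3.14, 3.14], [-1.21, 2.06], [-1.07, 1.41], [-3.16, 2.05], [-2.99, -0.16], [-3.1, 3.1]. Speed limits (rad/s): [2.79, 2.79, 3.14, 3.14, 3.14, 3.14].

### API

Orientations are given as a unit quaternion [x, y, z, w].
In Python, from bench import arm gives the robot as it stands.
- The arm moves only by the shell command python3 -m creep 'ROWS'. ROWS is JSON, a list of rows, each an object with "delta_pos": the shift along the tool's x, y, z in mm, a list of three; "rot": the turn, a rotation vector about the tool's x, y, z in rad, a list of three; "jaw": the finger opening in mm, from 0 to 85.4. A call has exactly 10 rows; each row shifts and turns the commanded pose from where the row before left it, along the tool's axes as they then stand; what a row does not reach is not made up. A row lasts 1/12 s, in which the tool goes at most 41.7 mm and 7.16 degrees, less where a joint would pass 70% of its speed; a pose out of reach is approached as far as the arm can. A call is refused whole if a number of a shift passes 41.7 or a number of a turn 0.125, either way. A call with a gripper value outside its range is refused whole. The fingers move at their own pace and stop on an object; the grip force is fixed at half the most. Time passes only in rows, so rows that do not move let the fingers close, or fill a call up. It gives the time, the measured TCP pose, the force and the opening at its end, in the units of the state.
- arm.read_state(): the state, without advancing time (a new reading comes with each control period).
- arm.get_image(name): name is "scene" or "top"; returns the picture (400x640x3 uint8, red, green, blue); there is no depth.
- arm.calibration(name): a dict with "intrinsics" (3x3 intrinsics, pixels), "R" (3x3) and "t" (3): a world point X has camera coordinates R X + t. Camera axes: x right, y down, z forward; pixel columns grow to the right and rows downward; lengths in mm; the calibration is good to about 2 mm. A picture is of the moment at which its call begins. calibration takes no time and is no camera call.
- arm.job_done(): hands the job in, once; it reports no verdict.
Trained networks look in the newest picture that a camera, given by its name, has taken for a name from the list of things; names that differ only in an ending like _2 or _b are one class to them, and where a whole thing is asked for, a point or a joint stands for the part that bears it (a point fixed in the world has none). Each returns a list of dicts, best first, with "p" (0 to 1); they miss things now and then, are a little off and sometimes report something else, mostly with a low value. They report only what shows in the picture. A call takes as long as a camera call.
- arm.find_in(camera, target): "location" ([column, row] in pixels, amid what is visible of it).
- arm.masks_of(camera, target): "pixels" (400x640 bool, what is visible of it) and "location" ([column, row] in pixels, amid what is visible of it).
The state is a dict: "clock": time; "joints": joint angles; "joint_vel": joint speeds; "joint_efforts": joint torques, N m; "position": TCP position; "ee_rot": TCP orientation; "contact_force": force on the tool from outside, world axes, zero at the start; "wrist_torque": the same for the moment, N m; "gripper_width": finger opening in mm.
Only numpy, scipy, OpenCV 4.12 (cv2) and the standard library are available. Lean on these libraries where they do the work, as an engineer would, in place of code of your own. Each camera call takes 0.05 s, during which the arm holds its last target. There are 200 camera calls.

### The job

The clamp nut of the microscope foot lies at the bottom of the foot's deep hollow column. Take the long T-handled socket key out of the wooden key block (leave the short key in its place there), lower it into the column until its slotted end is fully down over the nut, and turn it clockwise, seen from above, about a quarter turn until the nut is at its stop. Then let go and leave the key standing upright in the column, on the nut.

Things in the scene. Friction and masses are not known exactly. Their poses are not given: they have to be found in the camera images.
- long_key_mid (a point): Long steel T-key, 165 mm tall, 0.35 kg, upright in a well of the key block, its foot 8 mm above the bench. Point: half-way up its axis; z up, x along the grip bar. Bar at the top: 60 mm along x, 14 wide, 20 high, middle 72.5 mm above the point; 12 mm shaft. Foot: 37 mm socket (43 over corners) with a slot along x, 22 mm wide, 21 deep, open at both ends. A half turn makes no difference.
- short_key_mid (a point): Short T-key, 95 mm tall, otherwise like the long one; too short for the job. Point: half-way up its axis. It stands in the other well of the fixed plywood block (100 x 220 mm, 45 mm high; two wells 46 mm wide, 37 deep, 120 mm apart; either may hold the long key).
- nut_seat (a point): Centre of the bore's floor, 18 mm above the bench, under the nut; turns with it. z up, x along the nut: a steel bar 36 mm long, 12 wide, 14 high, rounded top. The bore in the grey fixed foot is upright, 56 mm wide, its mouth 82 mm above the point, flared to 78 mm. Lamp on the foot: 54 mm high, 105 mm from the axis. Fully down, the key's foot stands on the floor (its middle 82.5 mm above the point).
- nut (a joint): Nut angle, rad, growing clockwise seen from above: starts loose at 0 to 0.2, locked from 0.8, stop at 1.25. At 0 the nut's bar points at the lamp. It is stiff (0.12 N m) and stays where left. The slot has 0.37 rad of play to either side on the nut: a key lowered parallel to the nut turns that far before the nut follows.

How it is judged:
By the outcome, as a careful person would: the job done as asked, in the order asked, and still so for the second after the job is handed in, with the robot touching nothing.
It also fails if it takes over 51 s, if anything falls off the work surface, if the arm or the gripper's body presses on something with over 40 N, if the wrist force passes 120 N, or if a joint passes its speed limit or range.

## Working session

There is one attempt and no reset: what is moved stays moved. The work goes in short steps, Python scripts to look and compute and a shell command to move; the robot and the scene stay as the last step left them, time stands still between calls to the robot, and variables do not carry over. Pictures are saved under pics/ and viewed, about 8 in all and at most 12, crops included, and the job is handed in when it is done.

```bash
mkdir -p pics; ls
cat > h.py <<'E'
import numpy as np, cv2
from bench import arm
def cal(n):
    c=arm.calibration(n); return np.array(c["intrinsics"]),np.array(c["R"]),np.array(c["t"]).ravel()
def ray(n,px):
    K,R,t=cal(n); d=R.T@np.linalg.inv(K)@np.array([px[0],px[1],1.]); return -R.T@t,d
def atz(n,px,z):
    o,d=ray(n,px); return o+d*(z-o[2])/d[2]
def proj(n,X):
    K,R,t=cal(n); p=K@(R@np.array(X,float)+t); return p[:2]/p[2]
def save(n,f,crop=None,s=1):
    im=arm.get_image(n)[:,:,::-1]
    if crop: im=im[crop[1]:crop[3],crop[0]:crop[2]]
    cv2.imwrite(f,cv2.resize(im,None,fx=s,fy=s,interpolation=cv2.INTER_CUBIC))
E
python3 - <<'E'
from h import *
s=arm.read_state(); print(s)
for n in("scene","top"):
    save(n,f"pics/{n}0.png"); print(n,-cal(n)[1].T@cal(n)[2], cal(n)[1][2], cal(n)[0][0,0])
    for t in("long_key_mid","short_key_mid","nut_seat","nut"):
        print(t,[(np.round(r["location"],1),round(r["p"],2)) for r in arm.find_in(n,t)])
E
```

```text
pics
{'clock': 0.0, 'joints': array([ 1.51363984e+00,  3.85547252e-01,  6.59756166e-03, -4.77653922e-04,
       -1.19400166e+00, -2.58594061e-01]), 'joint_vel': array([ 2.45964769e-04, -3.89521548e-05,  3.94129013e-04,  1.09613212e-03,
       -2.86295091e-04,  1.89696911e-03]), 'joint_efforts': array([-3.52853431e-05, -3.92285728e+01,  1.88395375e+01,  4.18589383e+00,
       -4.60650801e-03,  5.15108042e-06]), 'position': array([193.89046513, 593.53808897, 230.21931138]), 'ee_rot': array([-0.11115342, -0.69752883,  0.69907651,  0.11131253]), 'contact_force': array([ 0.51433174, -0.76757572,  1.15270721]), 'wrist_torque': array([ 0.02269041, -0.03674287,  0.01112697]), 'gripper_width': 85.11058686765534}
scene [924.79441175 322.41545151 762.069149  ] [-0.46793463 -0.37402125 -0.80071548] 415.0901764219623
long_key_mid [(array([433.6, 284.9]), 0.58)]
short_key_mid [(array([373.3, 262.5]), 0.87)]
nut_seat []
nut []
top [ 431.01603648   21.08065559 1109.38618407] [ 0.10882155 -0.02514788 -0.99374315] 459.35975541819204
long_key_mid [(array([197.1, 197.7]), 0.77), (array([411.8, 194.1]), 0.6)]
short_key_mid [(array([254. , 192.9]), 0.69), (array([197.3, 199.1]), 0.47)]
nut_seat [(array([410.9, 191.2]), 0.48)]
nut [(array([411.2, 193.4]), 0.57)]
```

View pics/scene0.png

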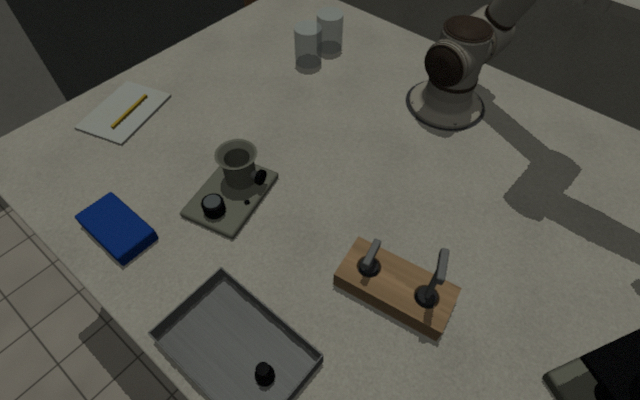

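View pics/top0.png

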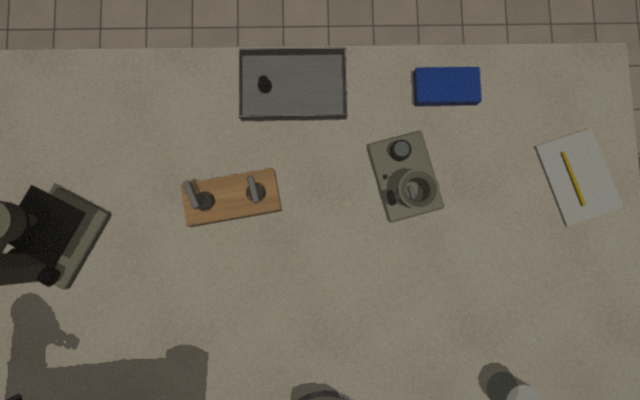

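Run:
```python
from h import *
T=arm.get_image("top")[:,:,::-1]; S=arm.get_image("scene")[:,:,::-1]
f=lambda im,x,y:cv2.resize(im[y:y+60,x:x+80],(400,300),interpolation=cv2.INTER_CUBIC)
im=np.vstack([np.hstack([f(T,175,165),f(T,375,160)]),np.hstack([f(S,395,245),f(S,200,135)])])
cv2.imwrite("pics/c1.png",np.clip(im*1.6,0,255).astype(np.uint8))
for n,t in(("top","long_key_mid"),("scene","long_key_mid"),("top","nut")):
    arm.get_image(n)
    for r in arm.masks_of(n,t):
        ys,xs=np.nonzero(r["pixels"]); print(n,t,round(r["p"],2),r["location"],len(xs),xs.min(),xs.max(),ys.min(),ys.max())
```

```text
top long_key_mid 0.81 [199.4, 198.0] 480 183 214 181 210
scene long_key_mid 0.71 [436.8, 284.9] 844 414 449 248 309
top nut 0.68 [412.2, 195.8] 113 407 416 186 200
```

View pics/c1.png

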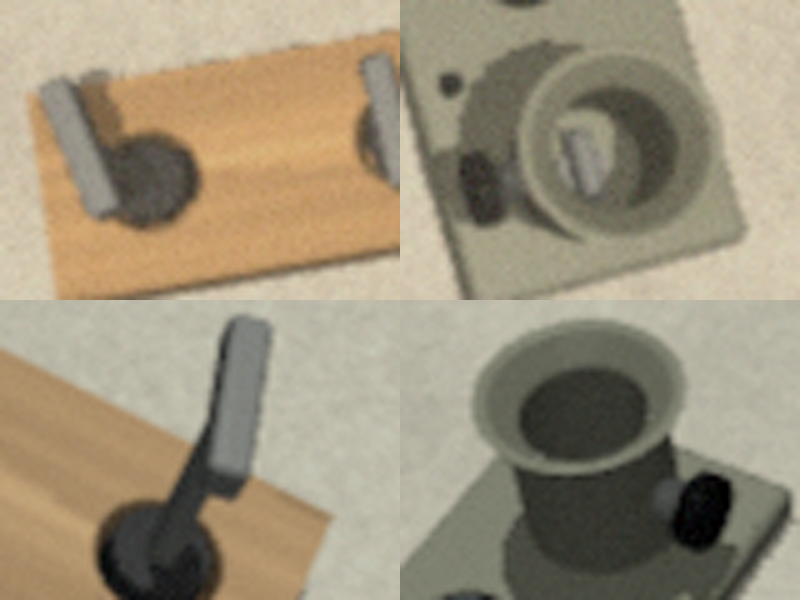

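Run:
```python
from h import *
P=lambda *a:print(a[0],np.round(a[1],1))
a=atz("top",(186,181.8),173);b=atz("top",(196.4,207.4),173);P("bar",a);P("bar",b);P("mid",(a+b)/2);print(np.linalg.norm(a-b),np.arctan2(*(a-b)[1::-1]))
q=lambda x,y:atz("scene",(395+x/5,245+(y-300)/5),173)
a=q(250,318);b=q(230,472);P("scene mid",(a+b)/2);print(np.linalg.norm(a-b),np.arctan2(*(a-b)[1::-1]))
P("well top",atz("top",(175+150/5,165+180/5),45)); P("well scene",atz("scene",(395+158/5,245+255/5),45))
P("mouth top",atz("top",(419,188.7),100));P("mouth scene",atz("scene",(235.8,154.4),100))
P("nut",atz("top",(411.6,192),32))
a=atz("top",(409,186),32);b=atz("top",(409+17*.25,186+58*.25),32);print(np.arctan2(*(a-b)[1::-1]))
P("lamp",atz("top",(401,149),54))
from scipy.spatial.transform import Rotation as R
print(R.from_quat(arm.read_state()["ee_rot"]).as_matrix().round(3))
# model overlay check: column floor circle
```

```text
bar [576.7 275.2 173. ]
bar [523.7 253.6 173. ]
mid [550.2 264.4 173. ]
57.261499910731 0.3861621321141806
scene mid [553.8 271.  173. ]
57.674738262448344 -2.726247450872433
well top [550.9 265.7  45. ]
well scene [552.1 270.7  45. ]
mouth top [ 563.1 -220.9  100. ]
mouth scene [ 566.1 -214.9  100. ]
nut [ 564.4 -219.1   32. ]
0.24298122440247888
lamp [ 663.9 -193.6   54. ]
[[-0.951  0.    -0.311]
 [ 0.311  0.    -0.951]
 [-0.    -1.    -0.   ]]
```

```bash
python3 -m creep '[{"delta_pos":[-37,0,16.6],"rot":[0,0,0],"jaw":85},{"delta_pos":[-37,0,16.6],"rot":[0,0,0],"jaw":85},{"delta_pos":[-37,0,16.6],"rot":[0,0,0],"jaw":85},{"delta_pos":[-37,0,16.6],"rot":[0,0,0],"jaw":85},{"delta_pos":[-37,0,16.6],"rot":[0,0,0],"jaw":85},{"delta_pos":[-37,0,16.6],"rot":[0,0,0],"jaw":85},{"delta_pos":[-37,0,16.6],"rot":[0,0,0],"jaw":85},{"delta_pos":[-37,0,16.6],"rot":[0,0,0],"jaw":85},{"delta_pos":[-37,0,16.6],"rot":[0,0,0],"jaw":85},{"delta_pos":[-37,0,16.6],"rot":[0,0,0],"jaw":85}]'
```

```text
clock: 1.73
position: [495.4, 319.9, 231.6]
ee_rot: [0.111, 0.698, -0.698, -0.111]
contact_force: [-0.5, 0.2, -1.0]
gripper_width: 85.2
```

```bash
python3 -m creep '[{"delta_pos":[-36,0,16.3],"rot":[0,0,0],"jaw":85},{"delta_pos":[-36,0,16.3],"rot":[0,0,0],"jaw":85},{"delta_pos":[0,0,0],"rot":[0,-0.119,0],"jaw":85},{"delta_pos":[0,0,0],"rot":[0,-0.119,0],"jaw":85},{"delta_pos":[0,0,0],"rot":[0,-0.119,0],"jaw":85},{"delta_pos":[0,0,0],"rot":[0,-0.119,0],"jaw":85},{"delta_pos":[0,0,0],"rot":[0,-0.119,0],"jaw":85},{"delta_pos":[0,0,0],"rot":[0,-0.119,0],"jaw":85},{"delta_pos":[0,0,0],"rot":[0,0,0],"jaw":85},{"delta_pos":[0,0,0],"rot":[0,0,0],"jaw":85}]'
cat >> h.py <<'E'
from scipy.spatial.transform import Rotation as Rot
def tool(target=None):
    s=arm.read_state(); M=Rot.from_quat(s["ee_rot"]).as_matrix()
    print("t",round(s["clock"],2),"pos",s["position"].round(1),"jawyaw",round(np.arctan2(M[1,2],M[0,2]),3),"ydir",M[:,1].round(3),"F",s["contact_force"].round(1),"T",s["wrist_torque"].round(2),"w",round(s["gripper_width"],1),"j",s["joints"].round(2))
    if target is not None: print("tool delta",(M.T@(np.array(target)-s["position"])).round(1))
E
python3 - <<'E'
from h import *
tool((552,267.5,144)); save("scene","pics/s2.png",(340,160,520,340),3)
print(proj("scene",arm.read_state()["position"]))
E
```

```text
clock: 2.57
position: [552.5, 268.0, 231.3]
ee_rot: [-0.139, 0.693, -0.693, 0.139]
contact_force: [-0.1, -0.7, 0.5]
gripper_width: 85.1
t 2.57 pos [552.5 268.  231.3] jawyaw -1.176 ydir [ 0.  0. -1.] F [-0.1 -0.7  0.5] T [-0.05 -0.02  0.02] w 85.1 j [ 0.71  0.37 -0.02 -0.   -1.18  1.25]
tool delta [ 0.7 87.3  0.3]
[451.28221638 243.19703684]
```

View pics/s2.png

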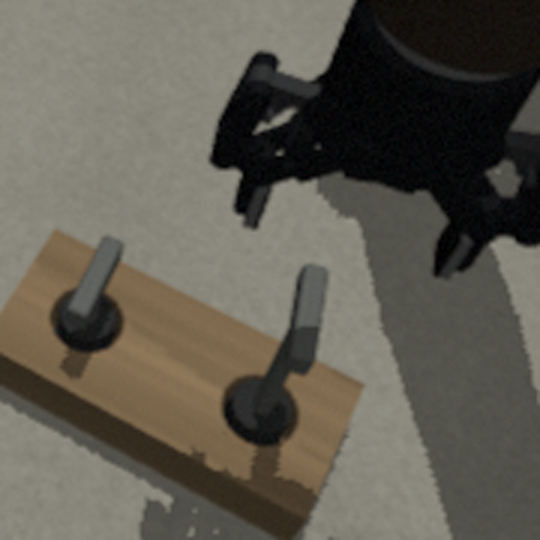

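```bash
python3 -m creep '[{"delta_pos":[0,18,0],"rot":[0,0,0],"jaw":85},{"delta_pos":[0,18,0],"rot":[0,0,0],"jaw":85},{"delta_pos":[0,18,0],"rot":[0,0,0],"jaw":85},{"delta_pos":[0,15,0],"rot":[0,0,0],"jaw":85},{"delta_pos":[0,10,0],"rot":[0,0,0],"jaw":85},{"delta_pos":[0,8,0],"rot":[0,0,0],"jaw":60},{"delta_pos":[0,0,0],"rot":[0,0,0],"jaw":40},{"delta_pos":[0,0,0],"rot":[0,0,0],"jaw":24},{"delta_pos":[0,0,0],"rot":[0,0,0],"jaw":24},{"delta_pos":[0,0,0],"rot":[0,0,0],"jaw":24}]'
python3 - <<'E'
from h import *
tool()
T=arm.get_image("top")[:,:,::-1]; S=arm.get_image("scene")[:,:,::-1]
f=lambda im,x,y:cv2.resize(im[y:y+80,x:x+80],(400,400),interpolation=cv2.INTER_CUBIC)
cv2.imwrite("pics/c3.png",np.clip(np.hstack([f(T,160,160),f(S,400,225)])*1.6,0,255).astype(np.uint8))
E
```

```text
clock: 3.45
position: [553.1, 268.4, 145.4]
ee_rot: [-0.139, 0.693, -0.693, 0.141]
contact_force: [0.9, -0.1, -0.4]
gripper_width: 25.2
t 3.45 pos [553.1 268.4 145.4] jawyaw -1.173 ydir [ 0.002  0.001 -1.   ] F [ 0.9 -0.1 -0.4] T [ 0.03  0.04 -0.01] w 25.2 j [ 0.71  0.44 -0.14  0.   -0.99  1.25]
```

View pics/c3.png

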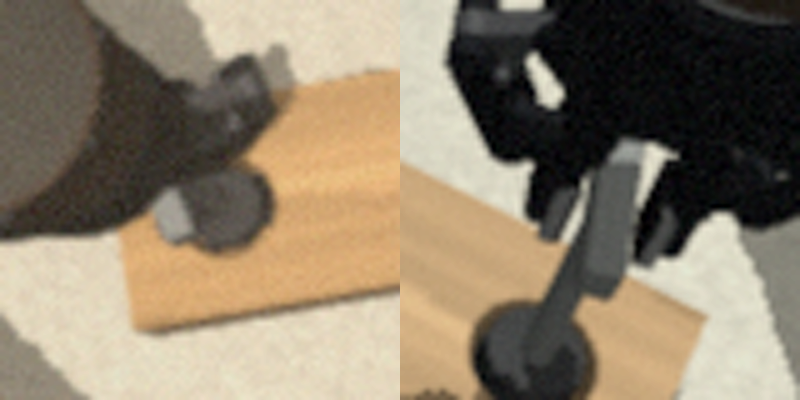

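```bash
python3 -m creep '[{"delta_pos":[0,0,0],"rot":[0,0,0],"jaw":14},{"delta_pos":[0,0,0],"rot":[0,0,0],"jaw":5},{"delta_pos":[0,0,0],"rot":[0,0,0],"jaw":0},{"delta_pos":[0,0,0],"rot":[0,0,0],"jaw":0},{"delta_pos":[0,0,0],"rot":[0,0,0],"jaw":0},{"delta_pos":[0,0,0],"rot":[0,0,0],"jaw":0},{"delta_pos":[0,0,0],"rot":[0,0,0],"jaw":0},{"delta_pos":[0,-2,0],"rot":[0,0,0],"jaw":0},{"delta_pos":[0,-4,0],"rot":[0,0,0],"jaw":0},{"delta_pos":[0,-4,0],"rot":[0,0,0],"jaw":0}]'; python3 -c "
from h import *
tool()"
```

```text
clock: 4.38
position: [551.4, 267.3, 152.8]
ee_rot: [0.141, -0.693, 0.694, -0.138]
contact_force: [-0.4, -0.4, -3.4]
gripper_width: 12.8
t 4.38 pos [551.4 267.3 152.8] jawyaw -1.173 ydir [-0.004 -0.002 -1.   ] F [-0.4 -0.4 -3.4] T [-0.01 -0.01 -0.01] w 12.8 j [ 0.71  0.43 -0.13 -0.   -1.02  1.25]
```

```bash
python3 -m creep '[{"delta_pos":[0,-6,0],"rot":[0,0,0],"jaw":0},{"delta_pos":[0,-10,0],"rot":[0,0,0],"jaw":0},{"delta_pos":[0,-13,0],"rot":[0,0,0],"jaw":0},{"delta_pos":[0,-15,0],"rot":[0,0,0],"jaw":0},{"delta_pos":[0,-15,0],"rot":[0,0,0],"jaw":0},{"delta_pos":[0,-15,0],"rot":[0,0,0],"jaw":0},{"delta_pos":[0,-15,0],"rot":[0,0,0],"jaw":0},{"delta_pos":[0,-12,0],"rot":[0,0,0],"jaw":0},{"delta_pos":[0,-8,0],"rot":[0,0,0],"jaw":0},{"delta_pos":[0,0,0],"rot":[0,0,0],"jaw":0}]'; python3 -c "
from h import *
tool((564.6,-218,262))"
```

```text
clock: 5.22
position: [553.4, 268.5, 266.1]
ee_rot: [-0.138, 0.694, -0.693, 0.141]
contact_force: [-0.1, 0.4, -2.6]
gripper_width: 12.7
t 5.22 pos [553.4 268.5 266.1] jawyaw -1.172 ydir [ 0.004  0.003 -1.   ] F [-0.1  0.4 -2.6] T [ 0.02 -0.06 -0.03] w 12.7 j [ 0.71  0.34  0.03  0.   -1.26  1.25]
tool delta [178.4   2.9 452.7]
```

```bash
python3 -m creep '[{"delta_pos":[5,0,12.7],"rot":[0,0,0],"jaw":0},{"delta_pos":[9.4,0,24],"rot":[0,0,0],"jaw":0},{"delta_pos":[13,0,33],"rot":[0,0,0],"jaw":0},{"delta_pos":[13,0,33],"rot":[0,0,0],"jaw":0},{"delta_pos":[13,0,33],"rot":[0,0,0],"jaw":0},{"delta_pos":[13,0,33],"rot":[0,0,0],"jaw":0},{"delta_pos":[13,0,33],"rot":[0,0,0],"jaw":0},{"delta_pos":[13,0,33],"rot":[0,0,0],"jaw":0},{"delta_pos":[13,0,33],"rot":[0,0,0],"jaw":0},{"delta_pos":[13,0,33],"rot":[0,0,0],"jaw":0}]'
```

```text
clock: 6.05
position: [558.8, -57.2, 262.4]
ee_rot: [-0.141, 0.693, -0.693, 0.139]
contact_force: [0.3, 0.3, -2.0]
gripper_width: 13.2
```

```bash
python3 -m creep '[{"delta_pos":[13,0,33],"rot":[0,0,0],"jaw":0},{"delta_pos":[13,0,33],"rot":[0,0,0],"jaw":0},{"delta_pos":[13,0,33],"rot":[0,0,0],"jaw":0},{"delta_pos":[11,0,27],"rot":[0,0,0],"jaw":0},{"delta_pos":[7,0,18],"rot":[0,0,0],"jaw":0},{"delta_pos":[3,0,8],"rot":[0,0.05,0],"jaw":0},{"delta_pos":[0,0,0],"rot":[0,0.07,0],"jaw":0},{"delta_pos":[0,0,0],"rot":[0,0.06,0],"jaw":0},{"delta_pos":[0,0,0],"rot":[0,0,0],"jaw":0},{"delta_pos":[0,0,0],"rot":[0,0,0],"jaw":0}]'
python3 - <<'E'
from h import *
tool((564.6,-218,262))
T=arm.get_image("top")[:,:,::-1]; S=arm.get_image("scene")[:,:,::-1]
f=lambda im,x,y:cv2.resize(im[y:y+100,x:x+80],(400,500),interpolation=cv2.INTER_CUBIC)
cv2.imwrite("pics/c4.png",np.clip(np.hstack([f(T,380,140),f(S,200,80)])*1.8,0,255).astype(np.uint8))
E
```

```text
clock: 6.88
position: [562.9, -218.6, 262.4]
ee_rot: [-0.078, 0.703, -0.703, 0.077]
contact_force: [-0.5, -0.0, -3.2]
gripper_width: 13.3
t 6.88 pos [ 562.9 -218.6  262.4] jawyaw -1.352 ydir [-0.002  0.    -1.   ] F [-0.5 -0.  -3.2] T [-0.02  0.07  0.03] w 13.3 j [-0.1   0.33  0.01 -0.   -1.25  1.89]
tool delta [-1.8  0.4 -0.2]
```

View pics/c4.png

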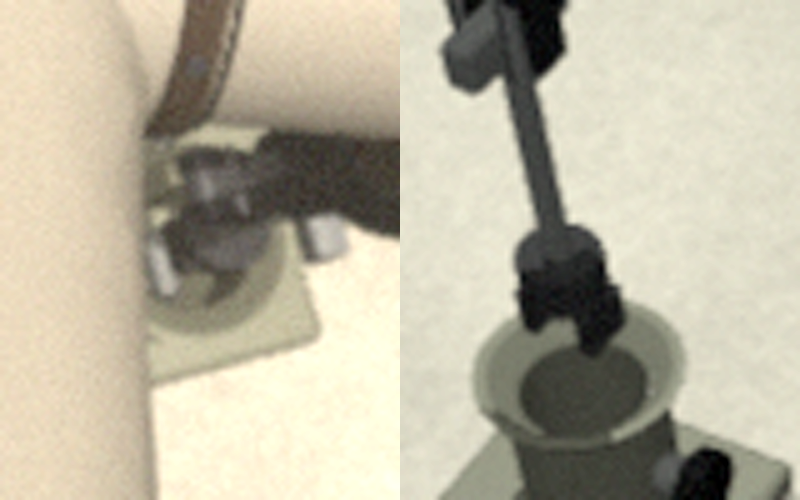

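Run:
```python
from h import *
# 1-D check: column axis per scene vs shaft line seen
for z in (150,170,190,210,230,250):
    print(z,proj("scene",(566.1,-214.9,z)).round(1),proj("scene",(563,-218.6,z)).round(1))
# shaft centreline in the picture, by rows
S=arm.get_image("scene").astype(int).sum(2)
for r in range(96,124,4):
    row=S[r,205:255]; m=np.nonzero(row<row.max()*.6)[0]+205; print(r,m.min(),m.max(),m.mean())
tool()
```

```text
150 [232.  137.8] [231.9 136.1]
170 [230.4 130.7] [230.3 129. ]
190 [228.7 123.3] [228.6 121.6]
210 [226.9 115.6] [226.9 114. ]
230 [225.1 107.6] [225. 106.]
250 [223.2  99.3] [223.2  97.7]
96 210 227 218.4
100 222 227 224.5
104 223 228 225.5
108 224 229 226.5
112 224 229 226.5
116 225 230 227.5
120 226 231 228.5
t 7.03 pos [ 563.4 -218.3  263. ] jawyaw -1.351 ydir [-0.001  0.    -1.   ] F [-0.2  0.1 -2.5] T [ 0.06 -0.01 -0.06] w 12.8 j [-0.1   0.33  0.01 -0.   -1.25  1.89]
```

```bash
python3 -m creep '[{"delta_pos":[-1.8,0,0],"rot":[0,0,0],"jaw":0},{"delta_pos":[0,5,0],"rot":[0,0,0],"jaw":0},{"delta_pos":[0,8,0],"rot":[0,0,0],"jaw":0},{"delta_pos":[0,8,0],"rot":[0,0,0],"jaw":0},{"delta_pos":[0,8,0],"rot":[0,0,0],"jaw":0},{"delta_pos":[0,8,0],"rot":[0,0,0],"jaw":0},{"delta_pos":[0,8,0],"rot":[0,0,0],"jaw":0},{"delta_pos":[0,8,0],"rot":[0,0,0],"jaw":0},{"delta_pos":[0,7,0],"rot":[0,0,0],"jaw":0},{"delta_pos":[0,5,0],"rot":[0,0,0],"jaw":0}]'; python3 -c "
from h import *
tool()"
```

```text
clock: 7.87
position: [565.1, -217.9, 197.1]
ee_rot: [-0.077, 0.703, -0.703, 0.077]
contact_force: [-0.0, 1.0, -3.4]
gripper_width: 12.8
t 7.87 pos [ 565.1 -217.9  197.1] jawyaw -1.353 ydir [-0.001  0.    -1.   ] F [-0.   1.  -3.4] T [ 0.01 -0.01  0.04] w 12.8 j [-0.1   0.38 -0.09 -0.   -1.1   1.89]
```

```bash
python3 -m creep '[{"delta_pos":[0,4,0],"rot":[0,0,0],"jaw":0},{"delta_pos":[0,4,0],"rot":[0,0,0],"jaw":0},{"delta_pos":[0,4,0],"rot":[0,0,0],"jaw":0},{"delta_pos":[0,4,0],"rot":[0,0,0],"jaw":0},{"delta_pos":[0,4,0],"rot":[0,0,0],"jaw":0},{"delta_pos":[0,3,0],"rot":[0,0,0],"jaw":0},{"delta_pos":[0,2,0],"rot":[0,0,0],"jaw":0},{"delta_pos":[0,2,0],"rot":[0,0,0],"jaw":0},{"delta_pos":[0,2,0],"rot":[0,0,0],"jaw":0},{"delta_pos":[0,0,0],"rot":[0,0,0],"jaw":0}]'; python3 -c "
from h import *
tool()"
```

```text
clock: 8.7
position: [565.2, -218.0, 168.9]
ee_rot: [-0.077, 0.703, -0.703, 0.077]
contact_force: [0.1, 0.2, -3.8]
gripper_width: 13.1
t 8.7 pos [ 565.2 -218.   168.9] jawyaw -1.353 ydir [-0.001  0.    -1.   ] F [ 0.1  0.2 -3.8] T [-0.01  0.06  0.05] w 13.1 j [-0.1   0.4  -0.13 -0.   -1.04  1.89]
```

```bash
python3 -m creep '[{"delta_pos":[0,1.5,0],"rot":[0,0,0],"jaw":0},{"delta_pos":[0,1.5,0],"rot":[0,0,0],"jaw":0},{"delta_pos":[0,1.5,0],"rot":[0,0,0],"jaw":0},{"delta_pos":[0,1.5,0],"rot":[0,0,0],"jaw":0},{"delta_pos":[0,1.5,0],"rot":[0,0,0],"jaw":0},{"delta_pos":[0,1.5,0],"rot":[0,0,0],"jaw":0},{"delta_pos":[0,1,0],"rot":[0,0,0],"jaw":0},{"delta_pos":[0,1,0],"rot":[0,0,0],"jaw":0},{"delta_pos":[0,1,0],"rot":[0,0,0],"jaw":0},{"delta_pos":[0,0,0],"rot":[0,0,0],"jaw":0}]'; python3 -c "
from h import *
tool()"
```

```text
clock: 9.53
position: [565.3, -218.0, 157.1]
ee_rot: [-0.077, 0.703, -0.703, 0.077]
contact_force: [0.4, -0.3, -3.2]
gripper_width: 12.9
t 9.53 pos [ 565.3 -218.   157.1] jawyaw -1.353 ydir [-0.  0. -1.] F [ 0.4 -0.3 -3.2] T [0.03 0.01 0.05] w 12.9 j [-0.1   0.41 -0.14 -0.   -1.01  1.89]
```

```bash
python3 -m creep '[{"delta_pos":[0,0.5,0],"rot":[0,0,0],"jaw":0},{"delta_pos":[0,0.5,0],"rot":[0,0,0],"jaw":0},{"delta_pos":[0,0.5,0],"rot":[0,0,0],"jaw":0},{"delta_pos":[0,0.5,0],"rot":[0,0,0],"jaw":0},{"delta_pos":[0,0.3,0],"rot":[0,0,0],"jaw":0},{"delta_pos":[0,0.2,0],"rot":[0,0,0],"jaw":0},{"delta_pos":[0,0,0],"rot":[0,0,0],"jaw":0},{"delta_pos":[0,0,0],"rot":[0,0,0],"jaw":0},{"delta_pos":[0,0,0],"rot":[0,0,0],"jaw":0},{"delta_pos":[0,0,0],"rot":[0,0,0],"jaw":0}]'; python3 -c "
from h import *
tool()"
```

```text
clock: 10.37
position: [565.5, -218.0, 155.1]
ee_rot: [0.077, -0.703, 0.703, -0.077]
contact_force: [-0.6, 0.1, -0.2]
gripper_width: 13.1
t 10.37 pos [ 565.5 -218.   155.1] jawyaw -1.352 ydir [ 0. -0. -1.] F [-0.6  0.1 -0.2] T [0.18 0.16 0.02] w 13.1 j [-0.1   0.41 -0.15  0.   -1.01  1.89]
```

```bash
python3 -m creep '[{"delta_pos":[0,0,0],"rot":[0,0.06,0],"jaw":0},{"delta_pos":[0,0,0],"rot":[0,0.08,0],"jaw":0},{"delta_pos":[0,0,0],"rot":[0,0.08,0],"jaw":0},{"delta_pos":[0,0,0],"rot":[0,0.08,0],"jaw":0},{"delta_pos":[0,0,0],"rot":[0,0.08,0],"jaw":0},{"delta_pos":[0,0,0],"rot":[0,0.08,0],"jaw":0},{"delta_pos":[0,0,0],"rot":[0,0.08,0],"jaw":0},{"delta_pos":[0,0,0],"rot":[0,0.08,0],"jaw":0},{"delta_pos":[0,0,0],"rot":[0,0.08,0],"jaw":0},{"delta_pos":[0,0,0],"rot":[0,0.06,0],"jaw":0}]'; python3 -c "
from h import *
tool()"
```

```text
clock: 11.2
position: [566.2, -218.9, 155.2]
ee_rot: [-0.191, -0.681, 0.681, 0.189]
contact_force: [0.6, -2.4, -2.2]
gripper_width: 13.2
t 11.2 pos [ 566.2 -218.9  155.2] jawyaw -2.115 ydir [ 0.002 -0.002 -1.   ] F [ 0.6 -2.4 -2.2] T [-0.91 -0.23  0.16] w 13.2 j [-0.1   0.42 -0.15  0.   -1.01  1.13]
```

```bash
python3 -m creep '[{"delta_pos":[0,0,0],"rot":[0,0.06,0],"jaw":0},{"delta_pos":[0,0,0],"rot":[0,0.06,0],"jaw":0},{"delta_pos":[0,0,0],"rot":[0,0.06,0],"jaw":0},{"delta_pos":[0,0,0],"rot":[0,0.06,0],"jaw":0},{"delta_pos":[0,0,0],"rot":[0,0.06,0],"jaw":0},{"delta_pos":[0,0,0],"rot":[0,0.06,0],"jaw":0},{"delta_pos":[0,0,0],"rot":[0,0.06,0],"jaw":0},{"delta_pos":[0,0,0],"rot":[0,0.06,0],"jaw":0},{"delta_pos":[0,0,0],"rot":[0,0.06,0],"jaw":0},{"delta_pos":[0,0,0],"rot":[0,0.03,0],"jaw":0}]'; python3 -c "
from h import *
tool()"
```

```text
clock: 12.03
position: [566.0, -219.2, 155.2]
ee_rot: [-0.374, -0.6, 0.601, 0.373]
contact_force: [0.7, -2.9, -2.9]
gripper_width: 13.3
t 12.03 pos [ 566.  -219.2  155.2] jawyaw -2.684 ydir [ 0.001 -0.002 -1.   ] F [ 0.7 -2.9 -2.9] T [-1.24 -0.17  0.15] w 13.3 j [-0.1   0.42 -0.15  0.   -1.01  0.56]
```

```bash
python3 -m creep '[{"delta_pos":[0,0,0],"rot":[0,0.02,0],"jaw":0},{"delta_pos":[0,0,0],"rot":[0,0.02,0],"jaw":0},{"delta_pos":[0,0,0],"rot":[0,0.02,0],"jaw":0},{"delta_pos":[0,0,0],"rot":[0,0.02,0],"jaw":0},{"delta_pos":[0,0,0],"rot":[0,0.02,0],"jaw":0},{"delta_pos":[0,0,0],"rot":[0,0.02,0],"jaw":0},{"delta_pos":[0,0,0],"rot":[0,0.02,0],"jaw":0},{"delta_pos":[0,0,0],"rot":[0,0.02,0],"jaw":0},{"delta_pos":[0,0,0],"rot":[0,0.02,0],"jaw":0},{"delta_pos":[0,0,0],"rot":[0,0.02,0],"jaw":0}]'; python3 -c "
from h import *
tool()"
```

```text
clock: 12.87
position: [565.6, -218.3, 155.2]
ee_rot: [-0.432, -0.56, 0.56, 0.431]
contact_force: [0.5, -5.5, -1.1]
gripper_width: 12.7
t 12.87 pos [ 565.6 -218.3  155.2] jawyaw -2.884 ydir [ 0.001 -0.001 -1.   ] F [ 0.5 -5.5 -1.1] T [-2.19 -0.25  0.17] w 12.7 j [-0.1   0.41 -0.15  0.   -1.01  0.36]
```

```bash
python3 -m creep '[{"delta_pos":[-1,0,0],"rot":[0,0,0],"jaw":0},{"delta_pos":[0,0,0],"rot":[0,0.02,0],"jaw":0},{"delta_pos":[0,0,0],"rot":[0,0.02,0],"jaw":0},{"delta_pos":[0,0,0],"rot":[0,0.02,0],"jaw":0},{"delta_pos":[0,0,0],"rot":[0,0.02,0],"jaw":0},{"delta_pos":[0,0,0],"rot":[0,0.02,0],"jaw":0},{"delta_pos":[0,0,0],"rot":[0,0,0],"jaw":0},{"delta_pos":[0,0,0],"rot":[0,0,0],"jaw":0},{"delta_pos":[0,0,0],"rot":[0,0,0],"jaw":0},{"delta_pos":[0,0,0],"rot":[0,0,0],"jaw":0}]'; python3 -c "
from h import *
tool()"
```

```text
clock: 13.7
position: [565.8, -219.1, 155.1]
ee_rot: [0.459, 0.538, -0.538, -0.459]
contact_force: [-0.3, -4.2, 2.4]
gripper_width: 13.2
t 13.7 pos [ 565.8 -219.1  155.1] jawyaw -2.982 ydir [ 0. -0. -1.] F [-0.3 -4.2  2.4] T [-1.71  0.05  0.19] w 13.2 j [-0.1   0.42 -0.15  0.   -1.01  0.26]
```

```bash
python3 -m creep '[{"delta_pos":[-1,0,0],"rot":[0,0,0],"jaw":0},{"delta_pos":[0,0,0],"rot":[0,0.02,0],"jaw":0},{"delta_pos":[0,0,0],"rot":[0,0.02,0],"jaw":0},{"delta_pos":[0,0,0],"rot":[0,0.02,0],"jaw":0},{"delta_pos":[0,0,0],"rot":[0,0.02,0],"jaw":0},{"delta_pos":[0,0,0],"rot":[0,0,0],"jaw":0},{"delta_pos":[0,0,0],"rot":[0,0,0],"jaw":0},{"delta_pos":[0,0,0],"rot":[0,0,0],"jaw":0},{"delta_pos":[0,0,0],"rot":[0,0,0],"jaw":0},{"delta_pos":[0,0,0],"rot":[0,0,0],"jaw":0}]'
python3 - <<'E'
from h import *
tool()
S=arm.get_image("scene")[:,:,::-1]
cv2.imwrite("pics/c5.png",np.clip(cv2.resize(S[80:210,160:300],None,fx=4,fy=4,interpolation=cv2.INTER_CUBIC)*1.8,0,255).astype(np.uint8))
E
```

```text
clock: 14.53
position: [566.0, -219.9, 155.1]
ee_rot: [0.48, 0.52, -0.519, -0.48]
contact_force: [-0.9, -2.0, 5.5]
gripper_width: 12.9
t 14.53 pos [ 566.  -219.9  155.1] jawyaw -3.062 ydir [ 0. -0. -1.] F [-0.9 -2.   5.5] T [-0.73  0.19  1.  ] w 12.9 j [-0.1   0.42 -0.14  0.   -1.01  0.18]
```

View pics/c5.png

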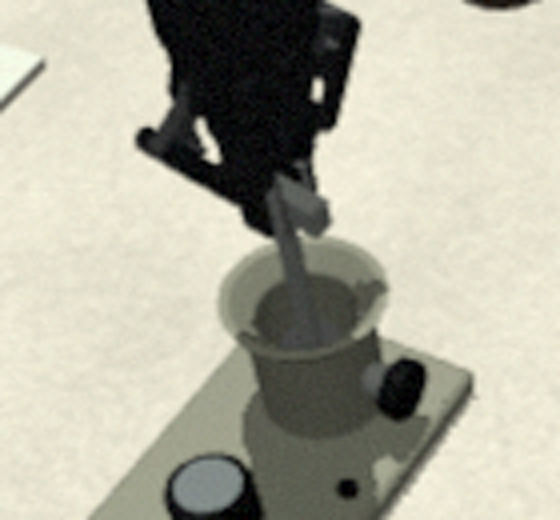

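```bash
python3 -m creep '[{"delta_pos":[0,0,0],"rot":[0,-0.02,0],"jaw":0},{"delta_pos":[0,0,0],"rot":[0,0,0],"jaw":0},{"delta_pos":[0,0,0],"rot":[0,0,0],"jaw":14},{"delta_pos":[0,0,0],"rot":[0,0,0],"jaw":20},{"delta_pos":[0,0,0],"rot":[0,0,0],"jaw":30},{"delta_pos":[0,0,0],"rot":[0,0,0],"jaw":40},{"delta_pos":[0,0,0],"rot":[0,0,0],"jaw":50},{"delta_pos":[0,0,0],"rot":[0,0,0],"jaw":50},{"delta_pos":[0,0,0],"rot":[0,0,0],"jaw":50},{"delta_pos":[0,0,0],"rot":[0,0,0],"jaw":50}]'; python3 -c "
from h import *
tool()"
```

```text
clock: 15.42
position: [565.7, -219.9, 154.6]
ee_rot: [-0.475, -0.524, 0.524, 0.475]
contact_force: [0.6, -0.4, 0.5]
gripper_width: 49.9
t 15.42 pos [ 565.7 -219.9  154.6] jawyaw -3.043 ydir [-0.  0. -1.] F [ 0.6 -0.4  0.5] T [-0.    0.   -0.02] w 49.9 j [-0.1   0.42 -0.15 -0.   -1.01  0.2 ]
```

```bash
python3 -m creep '[{"delta_pos":[0,-4,0],"rot":[0,0,0],"jaw":50},{"delta_pos":[0,-8,0],"rot":[0,0,0],"jaw":50},{"delta_pos":[0,-12,0],"rot":[0,0,0],"jaw":50},{"delta_pos":[0,-16,0],"rot":[0,0,0],"jaw":50},{"delta_pos":[0,-16,0],"rot":[0,0,0],"jaw":50},{"delta_pos":[0,-16,0],"rot":[0,0,0],"jaw":50},{"delta_pos":[0,-16,0],"rot":[0,0,0],"jaw":50},{"delta_pos":[0,-12,0],"rot":[0,0,0],"jaw":50},{"delta_pos":[0,-8,0],"rot":[0,0,0],"jaw":50},{"delta_pos":[0,0,0],"rot":[0,0,0],"jaw":50}]'; python3 -c "
from h import *
tool()"
```

```text
clock: 16.25
position: [566.8, -220.3, 265.7]
ee_rot: [0.476, 0.525, -0.523, -0.473]
contact_force: [0.4, -0.4, 0.1]
gripper_width: 50.2
t 16.25 pos [ 566.8 -220.3  265.7] jawyaw -3.042 ydir [ 0.005 -0.001 -1.   ] F [ 0.4 -0.4  0.1] T [-0.   -0.05  0.06] w 50.2 j [-0.1   0.33  0.02  0.   -1.25  0.2 ]
```

```bash
python3 -m creep '[{"delta_pos":[15,0,0],"rot":[0,0,0],"jaw":50},{"delta_pos":[28,0,0],"rot":[0,0,0],"jaw":50},{"delta_pos":[30,0,0],"rot":[0,0,0],"jaw":50},{"delta_pos":[30,0,0],"rot":[0,0,0],"jaw":50},{"delta_pos":[30,0,0],"rot":[0,0,0],"jaw":50},{"delta_pos":[30,0,0],"rot":[0,0,0],"jaw":50},{"delta_pos":[30,0,0],"rot":[0,0,0],"jaw":50},{"delta_pos":[30,0,0],"rot":[0,0,0],"jaw":50},{"delta_pos":[15,0,0],"rot":[0,0,0],"jaw":50},{"delta_pos":[0,0,0],"rot":[0,0,0],"jaw":50}]'
python3 - <<'E'
from h import *
tool()
T=arm.get_image("top")[:,:,::-1]; S=arm.get_image("scene")[:,:,::-1]
f=lambda im,x,y:cv2.resize(im[y:y+100,x:x+80],(400,500),interpolation=cv2.INTER_CUBIC)
cv2.imwrite("pics/c6.png",np.clip(np.hstack([f(T,375,130),f(S,200,90)])*1.8,0,255).astype(np.uint8))
print(proj("top",(565,-218,183)),proj("scene",(565,-218,183)))
E
```

```text
clock: 17.08
position: [541.7, 19.4, 262.2]
ee_rot: [-0.473, -0.525, 0.525, 0.474]
contact_force: [-0.3, -0.4, -0.0]
gripper_width: 50.4
t 17.08 pos [541.7  19.4 262.2] jawyaw -3.039 ydir [-0.001  0.    -1.   ] F [-0.3 -0.4 -0. ] T [-0.07 -0.02  0.01] w 50.4 j [ 0.33  0.22 -0.15 -0.   -1.2  -0.23]
[426.98583811 182.36143508] [228.64852696 124.90570958]
```

View pics/c6.png

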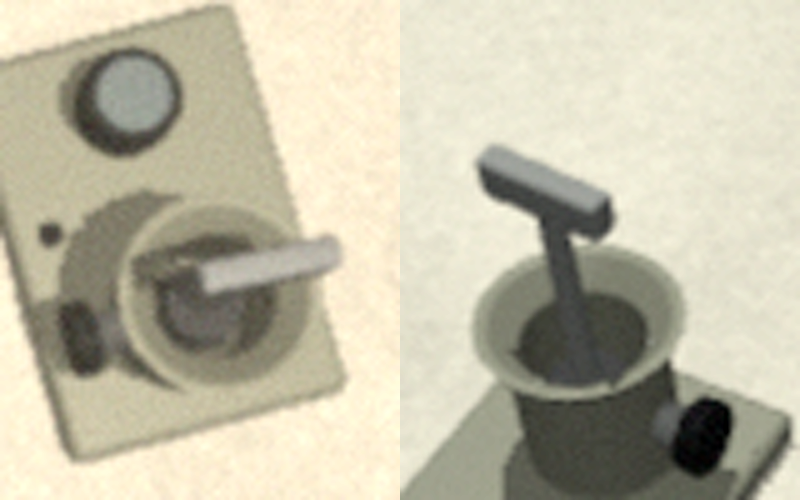

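Run:
```python
from h import *
a=atz("top",(443,179.6),183);b=atz("top",(416,185.6),183);print(a,b,(a+b)/2,np.arctan2(*(a-b)[1::-1]))
print([(r["location"],r["p"]) for r in arm.find_in("top","short_key_mid")])
print(arm.job_done())
```

```text
[ 570.1127734  -251.30641204  183.        ] [ 558.72553041 -195.08548087  183.        ] [ 564.4191519  -223.19594646  183.        ] -1.3709552895772394
[]
the job is handed in; nothing more can be done
None
```

I took the long key out of the block and lowered it into the column until its foot stood on the bore floor. I then turned it clockwise about 1.7 rad, including the slot play, until it met the stop. I let go, moved the arm clear, and handed the job in with about 17 s on the clock.

- **Fully down:** the weight came off the wrist at TCP height 155.1 mm, against 155.4 mm expected with the foot on the bore floor.
- **At the stop:** the torque about the key axis held at 0.15–0.19 N m while the nut followed, then jumped to 1.0 N m. The gripper angle at that point implies a nut angle of about 1.3 rad or a little over (stop 1.25). After release the key bar reads -1.37 rad in the top picture, which implies about 1.27.
- **Left standing:** the last pictures show the key upright in the column with the gripper clear. The middle of its bar sits about 5 mm from my column estimate, roughly the size of the disagreement between the two cameras.
- **Checks that failed or disagreed:** the two cameras disagreed by about 6 mm in y, so I used their average. The finder did not report the short key in the last top picture. I did not view that part of the picture, but the gripper never came down to the short key's height near it, so it should still be in its well.

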